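# Set the pipette guide at the arrow on a spotting frame

### The job

On the spotting frame, take the pipette guide (the collar with the tall flat-sided lug and the small ring out over the glass) by its lug, slide it along the bar until it stands level with the arrow-shaped index clip, stop there while still holding it, and then let it go so that it stays. The round clip is not the mark, and the plain stop collar near the end of the bar must stay where it is.

Things in the scene. Friction and masses are not known exactly. Their poses are not given: they have to be found in the camera images.
- frame: Frame fixed to the bench, turned up to 17 deg: grey base 200 x 400 x 12 mm, glass plate on the near side, 12 mm steel bar between two posts, aluminium ledge 62 mm high on the far side. Origin on the bench under the bar's middle; y along the bar, x level from bar to ledge, z up. Bar centre line 100 mm above the bench; posts at y = +-190 mm, 116 mm high.
- guide: White plastic pipette guide; slides along the bar only (125 mm either side of its middle), about 2 N friction, stays where left. Collar 36 mm diameter, 26 mm long, with upright lug on top, small ring on an arm over the glass (75 mm from the bar) and thin pointer on the ledge side (46 mm), both below bar height. Origin at the collar's centre on the bar; axes as the frame's.
- guide_lug (a point): Centre of the guide's upright lug, 37 mm above the bar's centre line, 137 mm above the bench. Lug: block 16 mm across the bar (x), 20 mm along it (y), rising from the collar's crown (118 mm above the bench) to 160 mm. Axes as the frame's. Grip it from above, across the bar or along it.
- arrow_tip (a point): Tip of the arrow-shaped index clip, dark steel, fixed on either half of the ledge, 75 mm above the bench, 46 mm from the bar. Arrow 61 mm long, head about 56 mm wide, pointing square at the bar; axes as the frame's. The guide is at the mark when its centre and this point have the same y along the bar.
- blank_top (a point): Centre of the top of the other clip on the ledge, dark steel, a round blank 38 mm in diameter, 75 mm above the bench; not the mark.
- stop_knob (a point): Screw head on the stop collar, a plain white plastic ring 32 mm in diameter and 16 mm long on the same bar near its left (+y) end, with a low round screw head whose top is 126 mm above the bench; this point lies 20 mm above the bar's centre line. It slides and must not be shifted.

How it is judged (in metres and radians):
On the way:
1. the guide stands at the arrow, at rest and still held in the fingers (y of guide in the frame of arrow_tip between -0.012 and 0.012 m and linear speed of guide below 0.01 m/s and contact force between the fingers and guide above 1 N), for 0.1 s.
At the end, for the whole second after the job is handed in: the guide's centre is within 12 mm, along the bar, of the arrow's tip, and it is at rest (under 10 mm/s) (y of guide in the frame of arrow_tip between -0.012 and 0.012 m and linear speed of guide below 0.01 m/s); the robot touches nothing.
It fails at once if the stop collar is shifted by more than 8 mm (distance of stop_knob from where it was at the start of the episode above 0.008 m).
It also fails if it takes over 32 s, if anything falls off the work surface, if the arm or the gripper's body presses on something with over 40 N, if the wrist force passes 120 N, or if a joint passes its speed limit or range.

### The arm

A 6-joint arm with a two-finger parallel gripper is mounted at the origin on the work surface. World frame = base frame: x ahead of the robot, y to its left, z up, the work surface at z = 0. Lengths are in mm, angles in rad, forces in N, time in s.
With the tool pointing down it reaches from about 350 to 775 mm from the base axis. Payload 7.3 kg.
Tool frame: the origin (TCP) lies on the centre line of the jaws, within the pads' length; the fingertips stand 22 mm ahead of it and the grasp point (between the pads) lies 3 mm ahead of it; x points along the fingers, z is the direction in which the jaws open and shut, and the axes are right-handed (so a half turn about x gives the same grasp; the last joint's range is limited). The gripper opens to 92 mm and grips with 3 to 60 N. Pads are 19 mm wide; open, the fingers measure 130 mm over their backs; the gripper's body (75 mm by 190 mm) begins 47 mm behind the grasp point.
Start: joints at [0.97, 0.342, 1.524, -0, 1.275, -0.146], TCP at [230.611, 471.658, 248.741] pointing down, gripper open.
Joint ranges: [-2.53, 2.53], [-0.77, 2.02], [0.04, 2.7], [-1, 4.14], [0.28, 2.66], [-3.11, 3.11]. Speed limits (rad/s): [2.57, 2.57, 3.14, 3.14, 3.14, 3.14].

### API

Orientations are given as [roll, pitch, yaw] about the fixed x, y, z axes, in that order (R = Rz(yaw) Ry(pitch) Rx(roll)).
In Python, from plant import readout, imaging, bot gives the robot as it stands.
- The arm moves only by the tool arm_command, never from a script. Its argument "plan" is a list of rows, each an object of numbers: "tx", "ty", "tz": the shift along the tool's x, y, z in cm; "wx", "wy", "wz": the turn, a rotation vector about the tool's x, y, z in rad; "jaw": the opening, from -1 (shut) to 1 (fully open). In form: [{"tx": .., "ty": .., "tz": .., "wx": .., "wy": .., "wz": .., "jaw": ..}, ...]. A call has 1 to 20 rows; each row shifts and turns the commanded pose from where the row before left it, along the tool's axes as they then stand; what a row does not reach is not made up. A row lasts 1/10 s, in which the tool goes at most 50 mm and 8.59 degrees, less where a joint would pass 70% of its speed; a pose out of reach is approached as far as the arm can. A call with a gripper value outside its range is refused whole. The fingers move at their own pace and stop on an object; the grip force is fixed at half the most. Time passes only in rows, so rows that do not move let the fingers close. It gives the time, the measured TCP pose, the force and the opening at its end, in the units of the state.
- readout.get_obs(): the state, without advancing time (a new reading comes with each control period).
- imaging.capture(name): name is "scene" or "top"; returns the picture (400x640x3 uint8, blue, green, red); there is no depth.
- imaging.get_calibration(name): a dict with "fx", "fy", "cx", "cy" (pixels), "position" and "rotation" of the camera in the world. Camera axes: x right, y up, looking along -z (the intrinsics and any distortion apply to the point x, -y, -z); pixel columns grow to the right and rows downward; lengths in mm; the calibration is good to about 2 mm. A picture is of the moment at which its call begins. get_calibration takes no time and is no camera call.
- bot.close_job(): hands the job in, once; it reports no verdict.
The state is a dict: "time": time; "joint_positions": joint angles; "dq": joint speeds; "tau": joint torques, N m; "tool_pos": TCP position; "tcp_rot": TCP orientation; "contact_force": force on the tool from outside, world axes, zero at the start; "moment": the same for the moment, N m; "grip_width": finger opening in mm.
Only numpy, scipy, OpenCV 4.12 (cv2) and the standard library are available. Lean on these libraries where they do the work, as an engineer would, in place of code of your own. Each camera call takes 0.05 s, during which the arm holds its last target.

## Working session

There is one attempt and no reset: what is moved stays moved. The work goes in short steps, Python scripts to look and compute and a tool call to move; the robot and the scene stay as the last step left them, time stands still between calls to the robot, and variables do not carry over. Pictures are saved under pics/ and viewed, and the job is handed in when it is done.

Besides the shell and the picture viewer there is one more tool, called after "Request:" by a JSON object that holds its "method" and its "body". arm_command: Moves the arm, as the interface text tells. Its arguments: {"type":"object","properties":{"plan":{"type":"array"}},"required":["plan"]}

```bash
mkdir -p pics
python3 - <<'E'
from plant import readout, imaging, bot
import cv2
for n in ("scene","top"):
    im=imaging.capture(n); cv2.imwrite(f"pics/{n}0.png",im)
    print(imaging.get_calibration(n))
print(readout.get_obs())
E
```

```text
{'fx': 401.683795482012, 'fy': 401.683795482012, 'cx': 313.8021131232098, 'cy': 203.73647490076468, 'position': array([1023.82487546,  195.79132501,  678.89042337]), 'rotation': array([ 0.62472696, -0.01765948,  1.92504218])}
{'fx': 402.60305487408164, 'fy': 402.60305487408164, 'cx': 323.8093875285076, 'cy': 184.12524903795673, 'position': array([551.54270879,  39.45233422, 773.16542318]), 'rotation': array([ 0.11914579,  0.02178273, -1.56313757])}
{'time': 0.1, 'joint_positions': array([ 9.70012945e-01,  3.42618712e-01,  1.52487215e+00, -1.52672563e-05,
        1.27536712e+00, -1.46013227e-01]), 'dq': array([ 1.23964597e-03, -1.08132461e-03, -3.76432613e-03, -5.74268786e-06,
       -2.43407803e-04, -1.12438565e-03]), 'tau': array([ 2.19120891e-03, -4.32001984e+01, -2.44693941e+01,  7.20994477e-02,
        5.25442546e-02, -4.35633115e-05]), 'tool_pos': array([230.42625436, 471.39207763, 248.14947071]), 'tcp_rot': array([ 3.00711757,  1.56953091, -2.16003711]), 'contact_force': array([ 0.51733413, -0.11381261, -0.37970895]), 'moment': array([ 0.0055577 , -0.0273635 , -0.02777602]), 'grip_width': 91.79262999339063}
```

View pics/scene0.png

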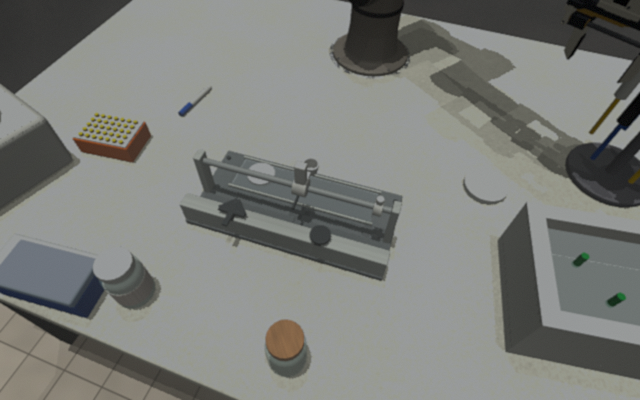

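View pics/top0.png

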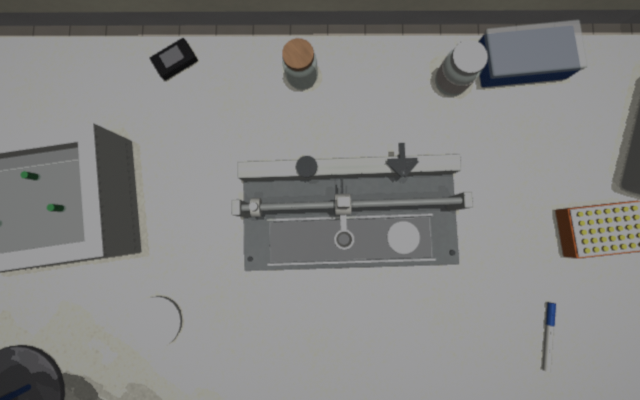

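The top view shows the bar running from about (237,207) to (468,200). The guide lug is near (343,203), the arrow near (402,165) pointing down at the bar, the round blank at (306,167), and the stop collar at (255,207). I'll zoom in next.

```bash
cat > h.py <<'E'
import numpy as np
from scipy.spatial.transform import Rotation as R
from plant import imaging
def cam(n):
    c=imaging.get_calibration(n); return c,R.from_euler('xyz',c['rotation']).as_matrix()
def ray(n,u,v):
    c,M=cam(n); d=M@np.array([(u-c['cx'])/c['fx'],-(v-c['cy'])/c['fy'],-1]); return c['position'],d
def onz(n,u,v,z):
    p,d=ray(n,u,v); return p+d*(z-p[2])/d[2]
def proj(n,P):
    c,M=cam(n); q=M.T@(np.asarray(P,float)-c['position']); return c['cx']+c['fx']*q[0]/-q[2], c['cy']-c['fy']*q[1]/-q[2]
E
python3 - <<'E'
import cv2
from h import *
a=cv2.imread('pics/top0.png')[135:275,230:480]; cv2.imwrite('pics/topz.png',cv2.resize(a,None,fx=3.2,fy=3.2,interpolation=cv2.INTER_CUBIC))
a=cv2.imread('pics/scene0.png')[140:280,175:415]; cv2.imwrite('pics/scz.png',cv2.resize(a,None,fx=3.3,fy=3.3,interpolation=cv2.INTER_CUBIC))
print(onz('top',237,207,116),onz('top',468,200,116),onz('top',343,203,160),onz('top',402,177,75))
print(onz('scene',201,155,116),onz('scene',398,205,116))
E
```

```text
[591.59785334 196.56346985 116.        ] [ 605.34112046 -180.03301356  116.        ] [596.03576458  23.89594502 160.        ] [648.22057068 -80.93382692  75.        ]
[ 609.78155015 -173.00115157  116.        ] [589.83378441 201.37921596 116.        ]
```

View pics/topz.png

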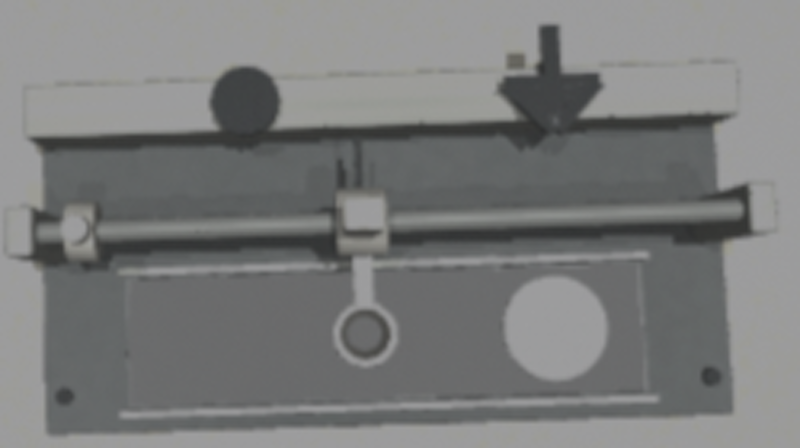

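View pics/scz.png

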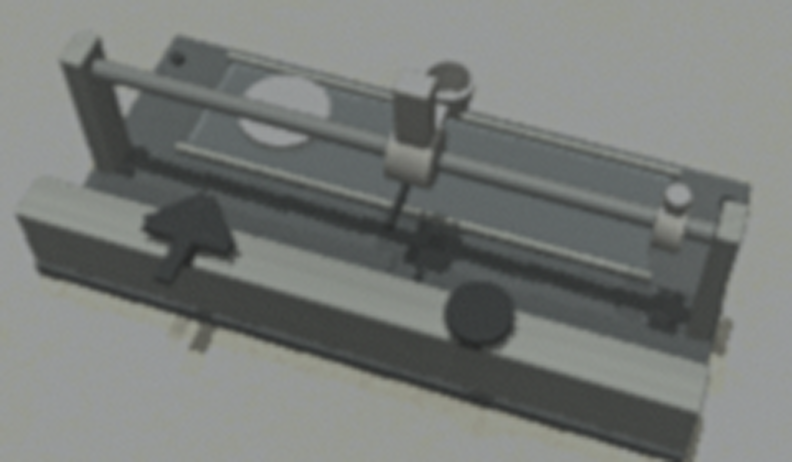

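Run:
```python
import cv2
from h import *
np.set_printoptions(precision=1,suppress=True)
T=lambda x,y:(230+x/3.2-.34,135+y/3.2-.34); S=lambda x,y:(175+x/3.3-.35,140+y/3.3-.35)
def two(pt,ps):
    p,d=ray('top',*pt);q,e=ray('scene',*ps)
    A=np.stack([d,-e],1);s=np.linalg.lstsq(A,q-p,rcond=None)[0];a=p+d*s[0];b=q+e*s[1]
    return (a+b)/2,np.linalg.norm(a-b)
# dark masks for clips
top=cv2.imread('pics/top0.png');sc=cv2.imread('pics/scene0.png')
for n,im,box in(('top',top,(380,140,425,185)),('scene',sc,(212,190,255,232)),('top',top,(290,150,322,180)),('scene',sc,(305,220,335,248))):
    x0,y0,x1,y1=box;g=cv2.cvtColor(im[y0:y1,x0:x1],cv2.COLOR_BGR2GRAY)
    t,m=cv2.threshold(g,75,255,cv2.THRESH_BINARY_INV)
    cs=max(cv2.findContours(m,0,1)[0],key=cv2.contourArea)
    M=cv2.moments(cs);c=(x0+M['m10']/M['m00'],y0+M['m01']/M['m00']);tri=(cv2.minEnclosingTriangle(cs)[1].reshape(-1,2)+[x0,y0])
    print(n,cv2.boundingRect(cs),'centroid',c,onz(n,*c,75),'tri',tri.tolist())
L=onz('top',*T(20,232),116);Rr=onz('top',*T(762,208),116)
print('posts',L,Rr,np.linalg.norm(L-Rr))
mid=(L+Rr)/2;y=(L-Rr)/np.linalg.norm(L-Rr);x=np.array([y[1],-y[0],0])
print('mid',mid,'yaw deg',np.degrees(np.arctan2(y[1],y[0]))-90)
f=lambda P:((P-mid)@x,(P-mid)@y)
for nm,P in(('lug top',onz('top',*T(363,212),160)),('lug scene',onz('scene',*S(416,82),160)),('tip top',onz('top',*T(555,131),75)),('tip sc',onz('scene',*S(204,195),75)),
 ('tail top',onz('top',*T(549,25),75)),('head R',onz('top',*T(603,76),75)),('head L',onz('top',*T(500,86),75)),('blank',onz('top',*T(245,100),75)),('knob',onz('top',*T(75,229),126))):
    print(nm,P,f(P))
print(two(T(363,212),S(416,82)),two(T(555,131),S(204,195)))
```

```text
top (0, 4, 45, 38) centroid (400.98308733087333, 166.89729397293974) [666.  -79.4  75. ] tri [[399.47019958496094, 139.9271523207426], [374.07999992370605, 184.36000061035156], [429.0465965270996, 174.05376434326172]]
scene (0, 0, 43, 42) centroid (232.25194704049844, 213.14096573208724) [684.5 -76.2  75. ] tri [[212.0, 163.0], [212.0, 231.0], [296.0, 231.0]]
top (0, 7, 32, 23) centroid (306.36921746649375, 169.09814094249893) [661.5  86.1  75. ] tri [[306.25, 144.5], [289.0, 179.0], [323.5, 179.0]]
scene (0, 5, 26, 23) centroid (318.9169977924945, 236.39293598233996) [674.6  87.5  75. ] tri [[319.5, 213.0], [302.5, 247.0], [340.5, 247.0]]
posts [591.3 198.4 116. ] [ 605.9 -179.7  116. ] 378.33839449691123
mid [598.6   9.3 116. ] yaw deg 2.2068484832789466
lug top [599.2  23.8 160. ] (np.float64(1.175722512942576), np.float64(14.395876117843667))
lug scene [600.   24.9 160. ] (np.float64(2.0169173831245018), np.float64(15.528442353768233))
tip top [650.7 -82.9  75. ] (np.float64(48.50066070710956), np.float64(-94.13853828374738))
tip sc [652.6 -83.7  75. ] (np.float64(50.3563463947694), np.float64(-95.07796291490205))
tail top [709.6 -80.5  75. ] (np.float64(107.44689450802677), np.float64(-94.0415606460509))
head R [ 681.2 -109.5   75. ] (np.float64(77.96723892262689), np.float64(-121.93210690907284))
head L [675.4 -53.3  75. ] (np.float64(74.37444325519967), np.float64(-65.50056354713804))
blank [667.1  86.5  75. ] (np.float64(71.43106609539598), np.float64(74.45797166902888))
knob [592.4 168.1 126. ] (np.float64(-0.08139568456043819), np.float64(158.88767118390834))
(array([599.2,  24.1, 158.8]), np.float64(0.8450757857321752)) (array([651.2, -83.9,  73.1]), np.float64(1.449527146663253))
```

Run:
```python
import cv2
from h import *
from plant import readout
np.set_printoptions(precision=3,suppress=True)
a=cv2.imread('pics/scene0.png')[0:280,320:640]; cv2.imwrite('pics/scr.png',cv2.resize(a,None,fx=2.1,fy=2.1,interpolation=cv2.INTER_CUBIC))
o=readout.get_obs()
M=R.from_euler('xyz',o['tcp_rot']).as_matrix();print(M)
th=np.radians(2.2)
bx=np.array([np.cos(th),np.sin(th),0]);by=np.array([-np.sin(th),np.cos(th),0])
for nm,z in(('across',bx),('across-',-bx),('along',by),('along-',-by)):
    x=np.array([0,0,-1.]);D=np.stack([x,np.cross(z,x),z],1)
    print(nm,R.from_matrix(M.T@D).as_rotvec())
print('proj tcp',proj('scene',o['tool_pos']),proj('top',o['tool_pos']),onz('scene',610,165,0))
print('delta tool frame',M.T@(np.array([599,24.,250])-o['tool_pos']))
```

```text
[[-0.001 -0.898  0.439]
 [-0.001  0.439  0.898]
 [-1.     0.    -0.001]]
across [ 1.078 -0.001  0.001]
across- [-2.064 -0.001 -0.001]
along [-0.493 -0.001 -0.   ]
along- [ 2.648 -0.001  0.002]
proj tcp (np.float64(600.7720919060946), np.float64(57.17991652844307)) (np.float64(-21.65221257501571), np.float64(493.81365710409875)) [216.116 629.702   0.   ]
delta tool frame [  -1.639 -527.631 -240.026]
```

View pics/scr.png

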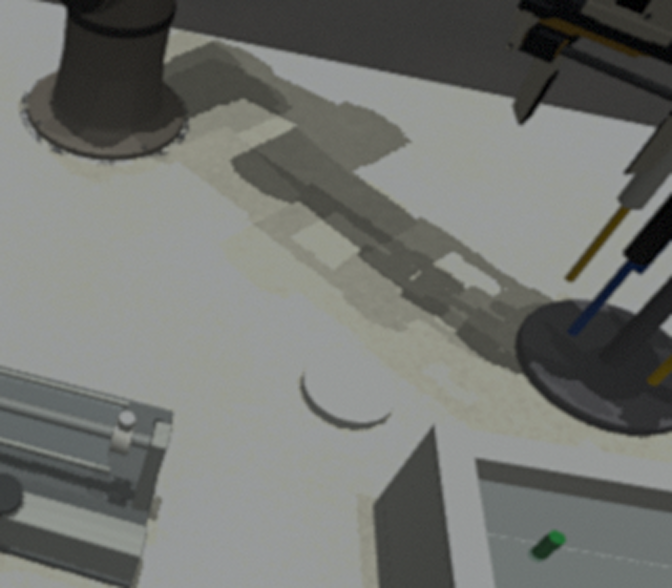

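The points agree across the two views: tip z 73 against 75, head 56 mm wide, tip 48 mm from the bar. The guide has to slide about 109 mm toward -y. I'll first move above the lug, still high.

Request:
{"method": "arm_command", "body": {"plan": [{"ty": -3.8,"tz": -1.7,"jaw": 1},{"ty": -3.8,"tz": -1.7,"jaw": 1},{"ty": -3.8,"tz": -1.7,"jaw": 1},{"ty": -3.8,"tz": -1.7,"jaw": 1},{"ty": -3.8,"tz": -1.7,"jaw": 1},{"ty": -3.8,"tz": -1.7,"jaw": 1},{"ty": -3.8,"tz": -1.7,"jaw": 1},{"ty": -3.8,"tz": -1.7,"jaw": 1},{"ty": -3.8,"tz": -1.7,"jaw": 1},{"ty": -3.8,"tz": -1.7,"jaw": 1},{"ty": -3.8,"tz": -1.7,"jaw": 1},{"ty": -3.8,"tz": -1.7,"jaw": 1},{"ty": -3.5,"tz": -1.7,"jaw": 1},{"ty": -3.5,"tz": -1.7,"jaw": 1},{"wx": -0.123,"jaw": 1},{"wx": -0.123,"jaw": 1},{"wx": -0.123,"jaw": 1},{"wx": -0.123,"jaw": 1},{"jaw": 1}]}}

```text
invalid input at $.plan[0]: expected keys tx, ty, tz, wx, wy, wz, jaw
```

```bash
cat > st.py <<'E'
import cv2,sys
from h import *
from plant import readout
np.set_printoptions(precision=3,suppress=True)
o=readout.get_obs()
M=R.from_euler('xyz',o['tcp_rot']).as_matrix()
print(o['time'],o['tool_pos'],o['contact_force'],o['grip_width'],o['joint_positions'])
th=np.radians(2.2);by=np.array([-np.sin(th),np.cos(th),0]);x=np.array([0,0,-1.])
D=np.stack([x,np.cross(by,x),by],1);print('turn',R.from_matrix(M.T@D).as_rotvec())
for t in((599.3,24.2,145),(603.5,-84.7,145)):print('to',t,M.T@(np.array(t)-o['tool_pos']))
E
python3 st.py
```

```text
0.1 [230.426 471.392 248.149] [ 0.517 -0.114 -0.38 ] 91.79262999339063 [ 0.97   0.343  1.525 -0.     1.275 -0.146]
turn [-0.493 -0.001 -0.   ]
to (599.3, 24.2, 145) [ 103.36  -527.83  -239.583]
to (603.5, -84.7, 145) [ 103.472 -579.438 -335.57 ]
```

Request:
{"method": "arm_command", "body": {"plan": [{"tx": 0,"ty": -3.8,"tz": -1.7,"wx": 0,"wy": 0,"wz": 0,"jaw": 1},{"tx": 0,"ty": -3.8,"tz": -1.7,"wx": 0,"wy": 0,"wz": 0,"jaw": 1},{"tx": 0,"ty": -3.8,"tz": -1.7,"wx": 0,"wy": 0,"wz": 0,"jaw": 1},{"tx": 0,"ty": -3.8,"tz": -1.7,"wx": 0,"wy": 0,"wz": 0,"jaw": 1},{"tx": 0,"ty": -3.8,"tz": -1.7,"wx": 0,"wy": 0,"wz": 0,"jaw": 1},{"tx": 0,"ty": -3.8,"tz": -1.7,"wx": 0,"wy": 0,"wz": 0,"jaw": 1},{"tx": 0,"ty": -3.8,"tz": -1.7,"wx": 0,"wy": 0,"wz": 0,"jaw": 1},{"tx": 0,"ty": -3.8,"tz": -1.7,"wx": 0,"wy": 0,"wz": 0,"jaw": 1},{"tx": 0,"ty": -3.8,"tz": -1.7,"wx": 0,"wy": 0,"wz": 0,"jaw": 1},{"tx": 0,"ty": -3.8,"tz": -1.7,"wx": 0,"wy": 0,"wz": 0,"jaw": 1},{"tx": 0,"ty": -3.8,"tz": -1.7,"wx": 0,"wy": 0,"wz": 0,"jaw": 1},{"tx": 0,"ty": -3.8,"tz": -1.7,"wx": 0,"wy": 0,"wz": 0,"jaw": 1},{"tx": 0,"ty": -3.6,"tz": -1.8,"wx": 0,"wy": 0,"wz": 0,"jaw": 1},{"tx": 0,"ty": -3.6,"tz": -1.8,"wx": 0,"wy": 0,"wz": 0,"jaw": 1},{"tx": 0,"ty": 0,"tz": 0,"wx": -0.123,"wy": 0,"wz": 0,"jaw": 1},{"tx": 0,"ty": 0,"tz": 0,"wx": -0.123,"wy": 0,"wz": 0,"jaw": 1},{"tx": 0,"ty": 0,"tz": 0,"wx": -0.123,"wy": 0,"wz": 0,"jaw": 1},{"tx": 0,"ty": 0,"tz": 0,"wx": -0.123,"wy": 0,"wz": 0,"jaw": 1},{"tx": 0,"ty": 0,"tz": 0,"wx": 0,"wy": 0,"wz": 0,"jaw": 1}]}}

```text
time: 2.0
tool_pos: [599.3, 24.1, 248.2]
tcp_rot: [1.358, 1.57, 2.967]
contact_force: [0.4, -0.2, 0.4]
grip_width: 92.0
```

```bash
python3 st.py
```

```text
2.0 [599.326  24.057 248.196] [ 0.408 -0.242  0.425] 91.99103844363671 [-0.088  0.482  1.306  0.     1.355 -1.697]
turn [-0.     0.    -0.001]
to (599.3, 24.2, 145) [103.196  -0.084   0.121]
to (603.5, -84.7, 145) [ 103.172   -0.129 -108.86 ]
```

Request:
{"method": "arm_command", "body": {"plan": [{"tx": 3,"ty": 0,"tz": 0,"wx": 0,"wy": 0,"wz": 0,"jaw": 1},{"tx": 3,"ty": 0,"tz": 0,"wx": 0,"wy": 0,"wz": 0,"jaw": 1},{"tx": 2,"ty": 0,"tz": 0,"wx": 0,"wy": 0,"wz": 0,"jaw": 1},{"tx": 1.3,"ty": 0,"tz": 0,"wx": 0,"wy": 0,"wz": 0,"jaw": 1},{"tx": 1,"ty": 0,"tz": 0,"wx": 0,"wy": 0,"wz": 0,"jaw": 1},{"tx": 0,"ty": 0,"tz": 0,"wx": 0,"wy": 0,"wz": 0,"jaw": 1}]}}

```text
time: 2.6
tool_pos: [599.1, 24.2, 144.7]
tcp_rot: [1.406, 1.569, 3.013]
contact_force: [-0.8, -0.7, 0.7]
grip_width: 91.4
```

```bash
python3 - <<'E'
from plant import imaging
import cv2
a=imaging.capture('scene')[60:280,175:455];cv2.imwrite('pics/s1.png',cv2.resize(a,None,fx=2.7,fy=2.7))
E
python3 st.py
```

```text
2.65 [599.646  24.123 145.797] [ 0.342 -0.145 -0.377] 91.87433428291948 [-0.087  0.571  1.449  0.     1.121 -1.695]
turn [-0.002  0.    -0.   ]
to (599.3, 24.2, 145) [0.797 0.343 0.09 ]
to (603.5, -84.7, 145) [   0.788    0.112 -108.891]
```

View pics/s1.png

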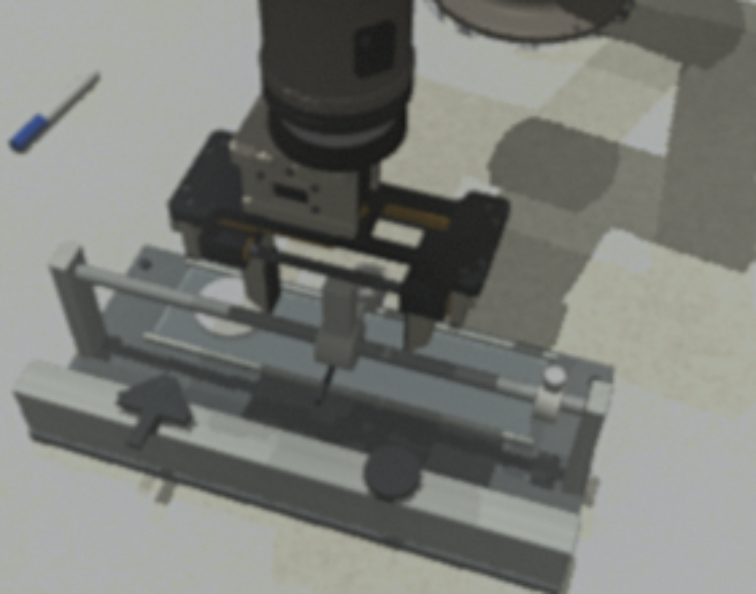

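The lug, near (340,305) in the crop, stands between the open fingers at (262,280) and (418,315). No contact force shows. I'll close the jaws.

Request:
{"method": "arm_command", "body": {"plan": [{"tx": 0,"ty": 0,"tz": 0,"wx": 0,"wy": 0,"wz": 0,"jaw": -1},{"tx": 0,"ty": 0,"tz": 0,"wx": 0,"wy": 0,"wz": 0,"jaw": -1},{"tx": 0,"ty": 0,"tz": 0,"wx": 0,"wy": 0,"wz": 0,"jaw": -1},{"tx": 0,"ty": 0,"tz": 0,"wx": 0,"wy": 0,"wz": 0,"jaw": -1},{"tx": 0,"ty": 0,"tz": 0,"wx": 0,"wy": 0,"wz": 0,"jaw": -1},{"tx": 0,"ty": 0,"tz": 0,"wx": 0,"wy": 0,"wz": 0,"jaw": -1},{"tx": 0,"ty": 0,"tz": 0,"wx": 0,"wy": 0,"wz": 0,"jaw": -1},{"tx": 0,"ty": 0,"tz": 0,"wx": 0,"wy": 0,"wz": 0,"jaw": -1}]}}

```text
time: 3.45
tool_pos: [599.5, 24.1, 145.7]
tcp_rot: [0.199, 1.571, 1.807]
contact_force: [-0.6, -0.4, 0.1]
grip_width: 32.4
```

```bash
python3 st.py
```

```text
3.45 [599.503  24.126 145.694] [-0.623 -0.377  0.143] 32.43722553111554 [-0.088  0.571  1.45   0.     1.121 -1.696]
turn [-0.001  0.    -0.   ]
to (599.3, 24.2, 145) [0.694 0.2   0.082]
to (603.5, -84.7, 145) [   0.683    0.05  -108.899]
```

Still closing (32 mm).

Request:
{"method": "arm_command", "body": {"plan": [{"tx": 0,"ty": 0,"tz": 0,"wx": 0,"wy": 0,"wz": 0,"jaw": -1},{"tx": 0,"ty": 0,"tz": 0,"wx": 0,"wy": 0,"wz": 0,"jaw": -1},{"tx": 0,"ty": 0,"tz": 0,"wx": 0,"wy": 0,"wz": 0,"jaw": -1},{"tx": 0,"ty": 0,"tz": 0,"wx": 0,"wy": 0,"wz": 0,"jaw": -1}]}}

```text
time: 3.85
tool_pos: [599.5, 24.0, 145.7]
tcp_rot: [2.663, 1.571, -2.012]
contact_force: [-0.3, -1.4, -0.4]
grip_width: 20.0
```

```bash
python3 st.py
```

```text
3.85 [599.497  24.011 145.695] [-0.315 -1.408 -0.408] 19.966971369690373 [-0.088  0.571  1.45  -0.     1.121 -1.696]
turn [-0.001 -0.    -0.   ]
to (599.3, 24.2, 145) [0.695 0.19  0.196]
to (603.5, -84.7, 145) [   0.702    0.044 -108.785]
```

The grip width is 20.0 mm, the lug's size along the bar. Next I slide it, ramping up and down.

Request:
{"method": "arm_command", "body": {"plan": [{"tx": 0,"ty": 0,"tz": -0.3,"wx": 0,"wy": 0,"wz": 0,"jaw": -1},{"tx": 0,"ty": 0,"tz": -0.6,"wx": 0,"wy": 0,"wz": 0,"jaw": -1},{"tx": 0,"ty": 0,"tz": -1,"wx": 0,"wy": 0,"wz": 0,"jaw": -1},{"tx": 0,"ty": 0,"tz": -1,"wx": 0,"wy": 0,"wz": 0,"jaw": -1},{"tx": 0,"ty": 0,"tz": -1,"wx": 0,"wy": 0,"wz": 0,"jaw": -1},{"tx": 0,"ty": 0,"tz": -1,"wx": 0,"wy": 0,"wz": 0,"jaw": -1},{"tx": 0,"ty": 0,"tz": -1,"wx": 0,"wy": 0,"wz": 0,"jaw": -1},{"tx": 0,"ty": 0,"tz": -1,"wx": 0,"wy": 0,"wz": 0,"jaw": -1},{"tx": 0,"ty": 0,"tz": -1,"wx": 0,"wy": 0,"wz": 0,"jaw": -1},{"tx": 0,"ty": 0,"tz": -1,"wx": 0,"wy": 0,"wz": 0,"jaw": -1},{"tx": 0,"ty": 0,"tz": -1,"wx": 0,"wy": 0,"wz": 0,"jaw": -1},{"tx": 0,"ty": 0,"tz": -0.6,"wx": 0,"wy": 0,"wz": 0,"jaw": -1},{"tx": 0,"ty": 0,"tz": -0.4,"wx": 0,"wy": 0,"wz": 0,"jaw": -1},{"tx": 0,"ty": 0,"tz": 0,"wx": 0,"wy": 0,"wz": 0,"jaw": -1},{"tx": 0,"ty": 0,"tz": 0,"wx": 0,"wy": 0,"wz": 0,"jaw": -1},{"tx": 0,"ty": 0,"tz": 0,"wx": 0,"wy": 0,"wz": 0,"jaw": -1}]}}

```text
time: 5.45
tool_pos: [603.8, -85.0, 145.7]
tcp_rot: [-2.503, 1.57, -0.895]
contact_force: [4.3, -2.1, -3.4]
grip_width: 19.9
```

```bash
python3 st.py
python3 - <<'E'
from plant import imaging
import cv2
a=imaging.capture('scene');cv2.imwrite('pics/s2r.png',a);a=a[90:280,175:415];cv2.imwrite('pics/s2.png',cv2.resize(a,None,fx=3.1,fy=3.1,interpolation=cv2.INTER_CUBIC))
E
```

```text
5.45 [603.755 -85.049 145.739] [ 4.287 -2.069 -3.367] 19.945035318224484 [-0.265  0.587  1.42  -0.001  1.134 -1.873]
turn [-0.001 -0.001  0.   ]
to (599.3, 24.2, 145) [  0.666   0.374 109.34 ]
to (603.5, -84.7, 145) [0.739 0.242 0.359]
```

View pics/s2.png

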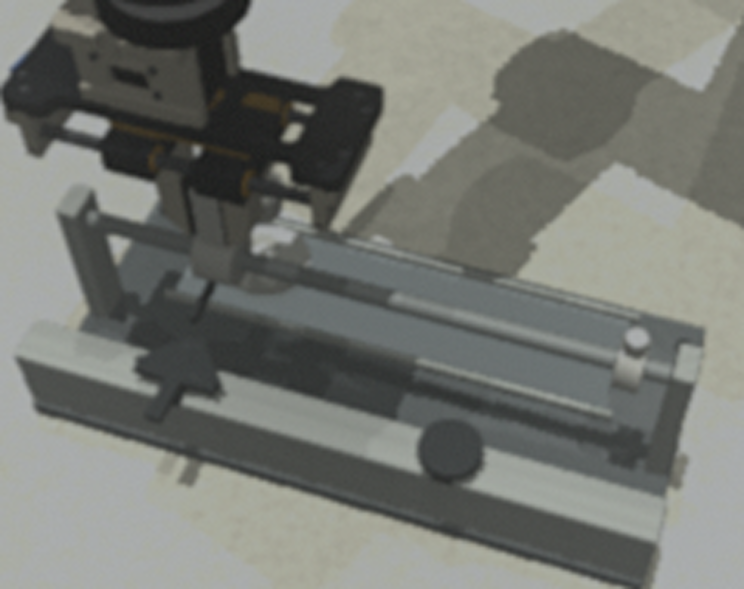

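The guide's pointer, running from (212,285) to (195,320) in the crop, lines up with the arrow tip at (192,340). The stop collar hasn't moved. I'll release it in place.

Request:
{"method": "arm_command", "body": {"plan": [{"tx": 0,"ty": 0,"tz": 0,"wx": 0,"wy": 0,"wz": 0,"jaw": -1},{"tx": 0,"ty": 0,"tz": 0,"wx": 0,"wy": 0,"wz": 0,"jaw": 0.3},{"tx": 0,"ty": 0,"tz": 0,"wx": 0,"wy": 0,"wz": 0,"jaw": 0.3},{"tx": 0,"ty": 0,"tz": 0,"wx": 0,"wy": 0,"wz": 0,"jaw": 0.3},{"tx": 0,"ty": 0,"tz": 0,"wx": 0,"wy": 0,"wz": 0,"jaw": 0.3},{"tx": 0,"ty": 0,"tz": 0,"wx": 0,"wy": 0,"wz": 0,"jaw": 0.3},{"tx": 0,"ty": 0,"tz": 0,"wx": 0,"wy": 0,"wz": 0,"jaw": 0.3},{"tx": 0,"ty": 0,"tz": 0,"wx": 0,"wy": 0,"wz": 0,"jaw": 0.3},{"tx": -2,"ty": 0,"tz": 0,"wx": 0,"wy": 0,"wz": 0,"jaw": 0.3},{"tx": -3,"ty": 0,"tz": 0,"wx": 0,"wy": 0,"wz": 0,"jaw": 0.3},{"tx": -3,"ty": 0,"tz": 0,"wx": 0,"wy": 0,"wz": 0,"jaw": 0.3},{"tx": -2,"ty": 0,"tz": 0,"wx": 0,"wy": 0,"wz": 0,"jaw": 0.3},{"tx": 0,"ty": 3,"tz": 0,"wx": 0,"wy": 0,"wz": 0,"jaw": 0.3},{"tx": 0,"ty": 4,"tz": 0,"wx": 0,"wy": 0,"wz": 0,"jaw": 0.3},{"tx": 0,"ty": 4,"tz": 0,"wx": 0,"wy": 0,"wz": 0,"jaw": 0.3},{"tx": 0,"ty": 4,"tz": 0,"wx": 0,"wy": 0,"wz": 0,"jaw": 0.3},{"tx": 0,"ty": 3,"tz": 0,"wx": 0,"wy": 0,"wz": 0,"jaw": 0.3},{"tx": 0,"ty": 0,"tz": 0,"wx": 0,"wy": 0,"wz": 0,"jaw": 0.3}]}}

```text
time: 7.3
tool_pos: [420.7, -91.1, 246.0]
tcp_rot: [1.318, 1.57, 2.925]
contact_force: [0.3, -0.3, -0.7]
grip_width: 59.4
```

```bash
python3 st.py
python3 - <<'E'
from plant import imaging
import cv2
a=imaging.capture('top');cv2.imwrite('pics/t3r.png',a);a=a[135:275,230:480];cv2.imwrite('pics/t3.png',cv2.resize(a,None,fx=3.2,fy=3.2,interpolation=cv2.INTER_CUBIC))
a=imaging.capture('scene');cv2.imwrite('pics/s3r.png',a);a=a[140:280,175:415];cv2.imwrite('pics/s3.png',cv2.resize(a,None,fx=3.3,fy=3.3,interpolation=cv2.INTER_CUBIC))
E
```

```text
7.3 [420.654 -91.125 246.007] [ 0.288 -0.29  -0.7  ] 59.40415063229136 [-0.392  0.171  1.766 -0.     1.205 -1.999]
turn [-0.002  0.    -0.001]
to (599.3, 24.2, 145) [ 100.821 -182.824  108.751]
to (603.5, -84.7, 145) [ 100.787 -183.079   -0.229]
```

View pics/t3.png

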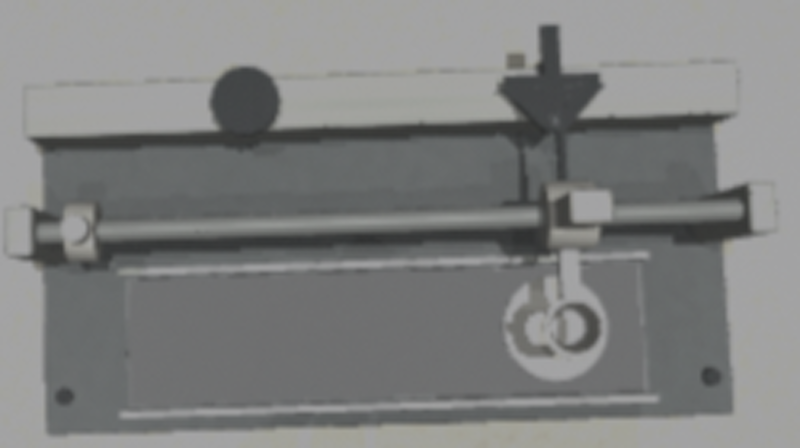

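View pics/s3.png

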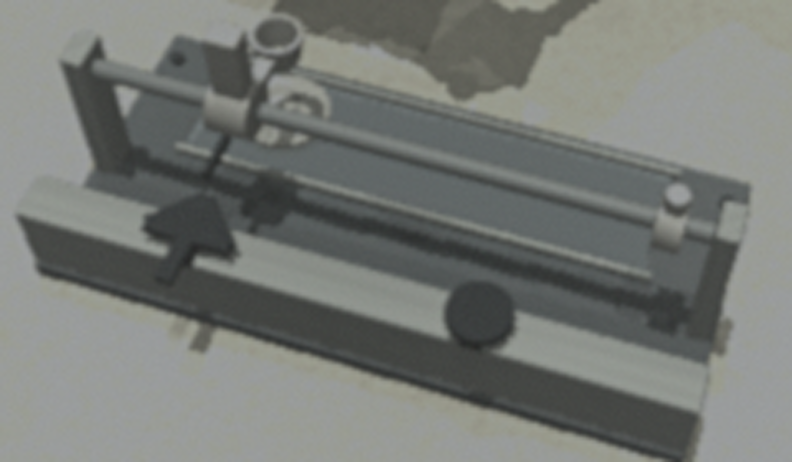

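Run:
```python
from h import *
T=lambda x,y:(230+x/3.2-.34,135+y/3.2-.34); S=lambda x,y:(175+x/3.3-.35,140+y/3.3-.35)
th=np.radians(2.2);y=np.array([-np.sin(th),np.cos(th),0])
tip=np.array([651.,-83.3,75])
for P in(onz('top',*T(590,207),160),onz('scene',*S(226,43),160),onz('top',*T(560,160),85)):print(P,(P-tip)@y)
```

```text
[602.25165281 -83.9697257  160.        ] 1.2021101888720838
[610.86321472 -78.75909984 160.        ] 6.078316387664126
[633.60429784 -83.5474201   85.        ] 0.42054515830051403
```

```bash
python3 -c "
from plant import bot
bot.close_job()"
```

```text
the job is handed in; nothing more can be done
```

I gripped the guide by its lug along the bar and slid it 109 mm to the arrow clip. I stopped it there while still holding it (opening 19.9 mm, time about 5.4 s), then let go and drew the arm clear. The job was handed in at about 7.4 s.

**Guide position:** after release, the top view put the lug 1.2 mm from the arrow's tip along the bar and the pointer 0.4 mm from it, against a limit of 12 mm. In both pictures the pointer lines up with the tip.

**A check that disagreed:** the scene-camera reading of the lug gave 6 mm. It was picked by eye on a faint edge and also came out about 9 mm off in x, so I gave it little weight. It is still inside the limit.

**Other checks:** the stop collar looks unmoved in both views; I did not re-measure it. The force reading after backing off was under 1 N, which is noise level.

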